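Put the lathe accessories away in their fitted trays

ROBOT

A 6-joint arm with a two-finger parallel gripper is mounted at the origin on the work surface. World frame = base frame: x ahead of the robot, y to its left, z up, the work surface at z = 0. Lengths are in m, angles in rad, forces in N, time in s.
With the tool pointing down it reaches from about 0.2 to 0.875 m from the base axis. Payload 3.4 kg.
Tool frame: the origin (TCP) lies between the finger pads; the fingertips stand 25 mm ahead of it and the grasp point (between the pads) lies 6 mm ahead of it (r.nose_length is the z of the fingertips in the tool frame, in m); z points along the fingers, x is the direction in which the jaws open and shut, and the axes are right-handed (so a half turn about z gives the same grasp; the last joint's range is limited). The gripper opens to 94 mm and grips with 3 to 60 N. Pads are 16 mm wide; open, the fingers measure 119 mm over their backs; the gripper's body (75 mm by 177 mm) begins 78 mm behind the grasp point.
Start: joints at [1.078, 0.276, 1.505, -0, 1.361, -0.121], TCP at [0.209, 0.536, 0.23] pointing down, gripper open.
Joint ranges: [-2.89, 2.89], [-0.75, 2.08], [0.22, 2.7], [-1.18, 4.32], [0.11, 2.71], [-2.7, 2.7]. Speed limits (rad/s): [2.57, 2.57, 3.14, 3.14, 3.14, 3.14].

INTERFACE

Orientations are given as a unit quaternion [w, x, y, z].
In Python, from plant import r, gripper_to, inverse_kinematics, vision, models, telemetry gives the robot as it stands. Calls block until the motion is done:
- r.move_to(position, orientation): joint-space move of the TCP to a pose.
- r.move_l(position, rot=None, vel=0.15, guard=None): straight line of the TCP; rot=None keeps the orientation; vel is the mean speed in m/s. With guard (N) it stops when the force on the tool has changed by that much, and returns True; else False.
- r.movej(angles): joint-space move.
- gripper_to(opening, f_grip=None): finger opening in m; f_grip is the grip in N (None keeps the last); returns when the fingers have stopped.
- r.hold(seconds).
- inverse_kinematics(position, orientation): joint angles nearest the present ones, or None.
- vision.snapshot(name): name is "scene" or "top" or "wrist"; returns the picture (384x512x3 uint8, red, green, blue); there is no depth.
- vision.get_calibration(name): a dict with "fx", "fy", "cx", "cy" (pixels), "position" and "orientation" of the camera in the world. Camera axes: x right, y down, z forward; pixel columns grow to the right and rows downward; lengths in m; the calibration is good to about 2 mm. The wrist camera is an equidistant fisheye: a pixel r from the principal point sees the ray r / f radians off the axis. A picture is of the moment at which its call begins: read the wrist's pose just before it. get_calibration takes no time and is no camera call; for the wrist camera it gives the pose at the moment of the call.
A pose or a line that the arm cannot do raises r.PlanningError and nothing moves.
- r.sign_off(): hands the job in, once; it reports no verdict.
Trained networks look in the newest picture that a camera, given by its name, has taken for a name from the list of things; names that differ only in an ending like _2 or _b are one class to them, and where a whole thing is asked for, a point or a joint stands for the part that bears it (a point fixed in the world has none). Each returns a list of dicts, best first, with "score" (0 to 1); they miss things now and then, are a little off and sometimes report something else, mostly with a low value. They report only what shows in the picture. A call takes as long as a camera call. They do not tell look-alikes from the thing itself.
- models.boxes_of(thing, camera): "at" ([x, y, z] in m, in world coordinates, good to about 4 mm: the middle of the surface that is visible of it).
- models.regions_of(thing, camera): "pixels" (384x512 bool, what is visible of it).
- models.mark_of(thing, camera): "at" ([x, y, z] in m, in world coordinates, good to about 4 mm: a listed point, or the origin of a listed thing).
Readings, each from a call of its own:
- telemetry.current_t(): time.
- telemetry.current_joints(): joint angles.
- telemetry.current_dq(): joint speeds.
- telemetry.current_joint_efforts(): joint torques, N m.
- telemetry.current_ee_pos(): TCP position.
- telemetry.current_tool_rot(): TCP orientation.
- telemetry.current_wrist_force(): force on the tool from outside, world axes, zero at the start.
- telemetry.current_torque(): the same for the moment, N m.
- telemetry.current_opening(): finger opening in m.
Only numpy, scipy, OpenCV 4.12 (cv2) and the standard library are available. Lean on these libraries where they do the work, as an engineer would, in place of code of your own. Each camera call takes 0.05 s, during which the arm holds its last target.

TASK

The turning is done: put each of the four lathe accessories lying on the bench, the long and the short tool rest and the large and the small faceplate, into the fitted tray cut to its shape and size, lying flat on the bottom of the recess (faceplates hub up, tool rests with the bar in the wide slot and the post in the narrow one). Leave the little finished vase and the wax tin standing where they are.

Things in the scene. Friction and masses are not known exactly. Their poses are not given: they have to be found in the camera images.
- rest_long_mid (a point): Long lathe tool rest, a steel T lying flat: round bar 150 mm long, 25 mm thick; from its middle a darker round post 25 mm thick at a right angle. Point: on the post's axis, half-way up (12.5 mm over the underside), 26 mm from the bar's axis; the post ends 45 mm past it. x: from post to bar, y: along the bar, z up. Pinch it across the post here, close to the heavier bar. About 500 g.
- rest_short_mid (a point): Short lathe tool rest, a steel T lying flat: round bar 90 mm long, 25 mm thick; from its middle a darker round post 25 mm thick at a right angle. Point: on the post's axis, half-way up (12.5 mm over the underside), 26 mm from the bar's axis; the post ends 45 mm past it. x: from post to bar, y: along the bar, z up. Pinch it across the post here, close to the heavier bar. About 380 g.
- plate_large_mid (a point): Large steel lathe faceplate lying face down: round disc 100 mm across, 6 mm thick, with screw holes; a bored round hub 42 mm across stands up from its middle to 44 mm total height. Point: on the axis, half-way up (22 mm over the underside); z up. Pinch the hub, whose side runs from 6 to 44 mm over the underside. About 500 g.
- plate_small_mid (a point): Small steel lathe faceplate lying face down: round disc 72 mm across, 6 mm thick, with screw holes; a bored round hub 42 mm across stands up from its middle to 44 mm total height. Point: on the axis, half-way up (22 mm over the underside); z up. Pinch the hub, whose side runs from 6 to 44 mm over the underside. About 340 g.
- tray_rest_long_floor (a point): Fixed plywood tray of the long tool rest, 122 x 188 x 16 mm high. T-shaped recess 6 mm deep, grey felt floor: bar slot 166 x 41 mm, post slot 41 mm wide (8 mm play all round). Point: on the recess floor, 10 mm over the bench, 12.5 mm under the seated tool rest's point; bar slot centre line 26 mm off towards +x, post slot ends 53 mm off towards -x. y along the bar slot, z up.
- tray_rest_short_floor (a point): Fixed plywood tray of the short tool rest, 122 x 128 x 16 mm high. T-shaped recess 6 mm deep, grey felt floor: bar slot 106 x 41 mm, post slot 41 mm wide (8 mm play all round). Point: on the recess floor, 10 mm over the bench, 12.5 mm under the seated tool rest's point; bar slot centre line 26 mm off towards +x, post slot ends 53 mm off towards -x. y along the bar slot, z up.
- tray_plate_large_floor (a point): Fixed plywood tray of the large faceplate, 144 x 144 x 16 mm high, with a round recess 116 mm across and 6 mm deep, grey felt floor (8 mm play all round). Point: centre of the recess floor, 10 mm over the bench, 22 mm under the seated faceplate's point; z up.
- tray_plate_small_floor (a point): Fixed plywood tray of the small faceplate, 116 x 116 x 16 mm high, with a round recess 88 mm across and 6 mm deep, grey felt floor (8 mm play all round). Point: centre of the recess floor, 10 mm over the bench, 22 mm under the seated faceplate's point; z up.
- vase_mid (a point): Small finished bud vase of dark wood standing among the trays, 40 mm across and 85 mm tall, 90 g, loose; this point is on its axis 42 mm up. Not to be disturbed.
- wax_tin_mid (a point): Low round metal wax tin, 50 mm across and 28 mm tall, 120 g, loose, on the bench among the accessories; this point is its centre, 14 mm up. Not to be disturbed.
There are look-alikes about, which are no part of the job. Leave any pink look-alike of the part that bears plate_small_mid alone.

How it is judged:
By the outcome, as a careful person would: the job done as asked, in the order asked, and still so for the second after the job is handed in, with the robot touching nothing.
It also fails if it takes over 115 s, if anything falls off the work surface, if the arm or the gripper's body presses on something with over 40 N, if the wrist force passes 120 N, or if a joint passes its speed limit or range.

## Working session

There is one attempt and no reset: what is moved stays moved. The work goes in short steps, each a Python script; the robot and the scene stay as the last script left them, time stands still between calls to the robot, and variables do not carry over. Pictures are saved under pics/ and viewed, and the job is handed in when it is done.

```bash
mkdir -p pics; ls; python3 - <<'E'
from plant import *
import cv2
from plant import r,vision,models,telemetry
for c in ["scene","top","wrist"]:
    im=vision.snapshot(c); cv2.imwrite(f"pics/{c}0.png",im[:,:,::-1]); k=vision.get_calibration(c); print(c,k)
    for n in ["rest_long_mid","rest_short_mid","plate_large_mid","plate_small_mid","tray_rest_long_floor","tray_rest_short_floor","tray_plate_large_floor","tray_plate_small_floor","vase_mid","wax_tin_mid"]:
        if c=="wrist":continue
        print(n,[(d["at"].round(3).tolist() if hasattr(d["at"],"round") else d["at"],round(float(d["score"]),2)) for d in models.mark_of(n,c)])
print(telemetry.current_t(),telemetry.current_tool_rot(),r.nose_length)
E
```

```text
pics
scene {'fx': 380.12829559228834, 'fy': 380.12829559228834, 'cx': 252.21945188781976, 'cy': 190.0345542044001, 'position': array([ 1.25418148, -0.22322227,  0.80226156]), 'orientation': array([-0.32600262,  0.73282088,  0.54528495, -0.24363943])}
rest_long_mid [([0.4406, 0.1393, 0.0113], 0.94), ([0.3521, 0.313, 0.0238], 0.55)]
rest_short_mid [([0.3395, -0.3055, 0.0147], 0.63)]
plate_large_mid [([0.3539, 0.3104, 0.0224], 0.8)]
plate_small_mid [([0.3268, -0.1755, 0.0228], 0.84), ([0.3629, -0.0187, 0.0205], 0.64), ([0.4404, -0.1254, 0.0219], 0.61)]
tray_rest_long_floor [([0.6279, -0.1596, 0.012], 0.81)]
tray_rest_short_floor [([0.6262, 0.148, 0.0091], 0.9)]
tray_plate_large_floor [([0.5299, -0.4088, 0.0101], 0.89)]
tray_plate_small_floor [([0.5364, 0.4003, 0.0107], 0.7)]
vase_mid [([0.568, -0.0069, 0.0427], 0.53)]
wax_tin_mid [([0.4629, -0.0076, 0.0147], 0.53)]
top {'fx': 435.7853540781926, 'fy': 435.7853540781926, 'cx': 255.73242410127563, 'cy': 192.6898934754771, 'position': array([ 0.41056321, -0.00357549,  1.21931426]), 'orientation': array([-0.02550833,  0.71097342, -0.70260524
[... 324 characters left out ...]
y_rest_long_floor [([0.6227, -0.1589, 0.0033], 0.73)]
tray_rest_short_floor [([0.6259, 0.1477, 0.014], 0.77)]
tray_plate_large_floor [([0.5287, -0.4072, 0.0089], 0.76), ([0.4637, -0.0055, 0.0131], 0.33)]
tray_plate_small_floor [([0.5311, 0.4005, 0.0111], 0.96)]
vase_mid [([0.5679, -0.0049, 0.046], 0.62)]
wax_tin_mid [([0.4612, -0.0062, 0.0138], 0.7), ([0.3375, -0.3045, 0.0147], 0.54)]
wrist {'fx': 297.3186396354542, 'fy': 297.3186396354542, 'cx': 254.335974832083, 'cy': 192.00267988323978, 'position': array([0.13498623, 0.56592536, 0.38442775]), 'orientation': array([0.11557687, 0.81748367, 0.5586952 , 0.07888039])}
1.15 [-4.07490184e-05  8.25625048e-01  5.64219172e-01  6.52151011e-05] 0.025
```

```bash
python3 - <<'E'
import cv2
for c in ["scene","top"]:
    im=cv2.imread(f"pics/{c}0.png"); cv2.imwrite(f"pics/{c}0b.png",cv2.resize(im,(800,600),interpolation=cv2.INTER_CUBIC))
E
```

```text
(no output)
```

View pics/scene0b.png

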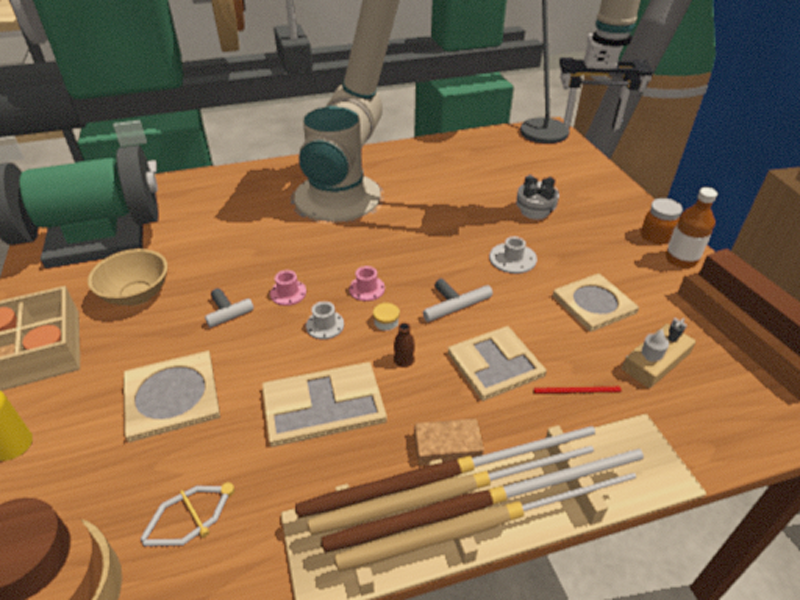

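View pics/top0b.png

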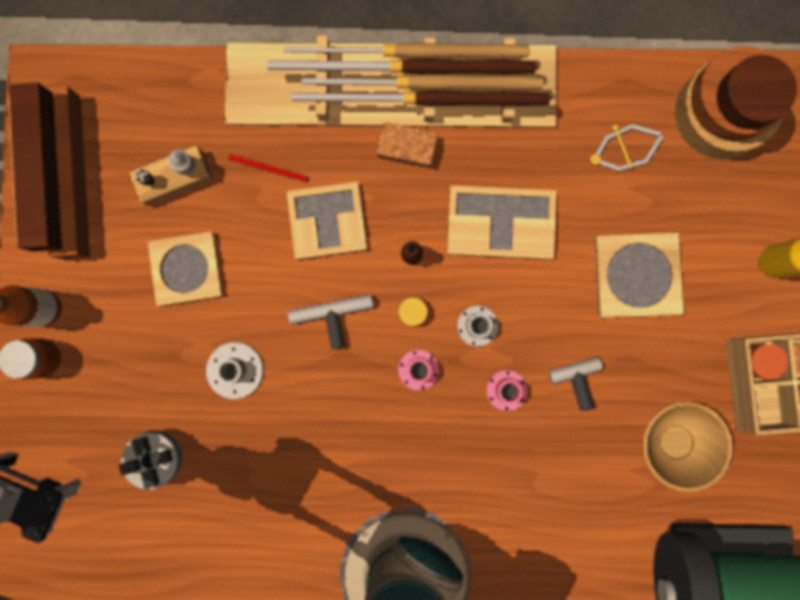

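The small faceplate has three candidates in the 800x600 top view: grey at (478,326), pink at (419,370) and pink at (508,390). The grey steel one fits, because the pink ones are the look-alikes I must leave. I'll confirm it in a crop and fit the outlines.

```bash
cat > fit.py <<'E'
import numpy as np, cv2
from scipy.optimize import minimize
from scipy.spatial.transform import Rotation as R
def proj(k,P):
    q=k["orientation"]; M=R.from_quat([q[1],q[2],q[3],q[0]]).as_matrix()
    c=(np.atleast_2d(P)-k["position"])@M
    return np.c_[k["fx"]*c[:,0]/c[:,2]+k["cx"],k["fy"]*c[:,1]/c[:,2]+k["cy"]]
def tpoly(L,w,xb,xe): # bar length L, width w, bar axis xb, post end xe
    return np.array([[xb+w/2,-L/2],[xb+w/2,L/2],[xb-w/2,L/2],[xb-w/2,w/2],[xe,w/2],[xe,-w/2],[xb-w/2,-w/2],[xb-w/2,-L/2]])
def circ(d):
    a=np.linspace(0,2*np.pi,60); return np.c_[np.cos(a),np.sin(a)]*d/2
S=8
def render(k,poly,z,p,shape):
    c,s=np.cos(p[2]),np.sin(p[2]); xy=poly@np.array([[c,s],[-s,c]])+p[:2]
    uv=proj(k,np.c_[xy,np.full(len(xy),z)])
    m=np.zeros((shape[0]*4,shape[1]*4),np.uint8)
    cv2.fillPoly(m,[np.round(((uv+0.5)*4-0.5)*S).astype(np.int32)],255,shift=3)
    return cv2.resize(m,(shape[1],shape[0]),interpolation=cv2.INTER_AREA)/255., uv
def fit(k,poly,z,mask,p0,rot=True):
    # mask float; p0 (x,y,th)
    best=None
    def f(p):
        p=p*np.array([.01,.01,.2]); 
        m,_=render(k,poly,z,p,mask.shape); return np.abs(m-mask).sum()/mask.sum()
    for th in (np.arange(-np.pi,np.pi,.3) if p0[2] is None else [p0[2]]):
        v=f(np.array([p0[0],p0[1],th])/np.array([.01,.01,.2]))
        if best is None or v<best[0]: best=(v,th)
    x0=np.array([p0[0],p0[1],best[1]])/np.array([.01,.01,.2])
    for _ in range(2):
        o=minimize(f,x0,method="Nelder-Mead",options=dict(initial_simplex=x0+np.vstack([np.zeros(3),np.eye(3)]),xatol=1e-2,fatol=1e-4)); x0=o.x
    return o.x*np.array([.01,.01,.2]),o.fun
E
python3 - <<'E'
from fit import *
from plant import vision,models
im=vision.snapshot("top"); k=vision.get_calibration("top")
hsv=cv2.cvtColor(im,cv2.COLOR_RGB2HSV); grey=((hsv[...,1]<70)).astype(np.uint8)
out=cv2.resize(im,None,fx=4,fy=4,interpolation=cv2.INTER_CUBIC)
X={"rest_long":(tpoly(.150,.025,.026,-.045),.0125,(.441,.139)),"rest_short":(tpoly(.090,.025,.026,-.045),.0125,(.340,-.304)),
"plate_large":(circ(.1),.006,(.3525,.31)),"plate_small":(circ(.072),.006,(.437,-.12)),
"tray_rest_long":(tpoly(.166,.041,.026,-.053),.010,(.627,-.159)),"tray_rest_short":(tpoly(.106,.041,.026,-.053),.010,(.626,.148)),
"tray_plate_large":(circ(.116),.010,(.529,-.408)),"tray_plate_small":(circ(.088),.010,(.533,.400))}
for n,(poly,z,p) in X.items():
    uv=proj(k,[*p,z])[0]; m=grey.copy()
    lim=np.zeros_like(m); cv2.circle(lim,tuple(int(a) for a in uv),int(.1/1.21*435),1,-1); m*=lim
    nc,lab,st,ce=cv2.connectedComponentsWithStats(m)
    yy,xx=np.nonzero(m); 
    i=np.argmin(np.hypot(xx-uv[0],yy-uv[1])); # keep biggest comp
    b=1+np.argmax(st[1:,4]); mk=(lab==b).astype(np.uint8)
    mk=cv2.morphologyEx(mk,cv2.MORPH_CLOSE,np.ones((3,3),np.uint8)) 
    if "plate" in n:
        cs,_=cv2.findContours(mk,0,2); cv2.drawContours(mk,cs,-1,1,-1)
    q,v=fit(k,poly,z,mk.astype(float),(p[0],p[1],0. if "plate" in n else None))
    print(n,q.round(4).tolist(),"res",round(v,3),"area",int(mk.sum()))
    _,pu=render(k,poly,z,q,mk.shape); cv2.polylines(out,[((pu+.5)*4-.5).astype(int)],True,(0,255,0),1)
cv2.imwrite("pics/fit.png",out[400:1200,300:1800,::-1][:, :][::2,::2])
cv2.imwrite("pics/crop.png",cv2.resize(out[760:1080,900:1640],None,fx=1,fy=1)[:,:,::-1])
E
```

```text
rest_long [0.4378, 0.1345, 0.194] res 0.338 area 515
rest_short [0.3359, -0.3028, 0.3145] res 0.318 area 385
plate_large [0.3528, 0.309, 0.1593] res 0.055 area 971
plate_small [0.4379, -0.1231, 0.2234] res 0.143 area 468
tray_rest_long [0.6267, -0.1655, -0.0579] res 0.247 area 951
tray_rest_short [0.6274, 0.1505, 0.1021] res 0.261 area 681
tray_plate_large [0.5327, -0.408, 0.0187] res 0.134 area 1222
tray_plate_small [0.5354, 0.4017, 0.0529] res 0.2 area 646
```

View pics/fit.png

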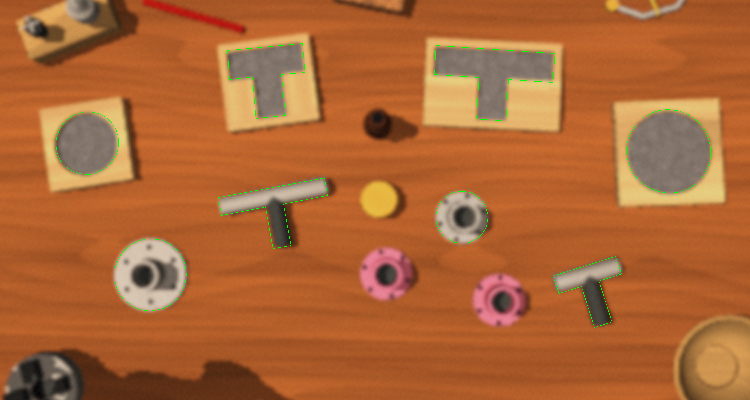

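View pics/crop.png

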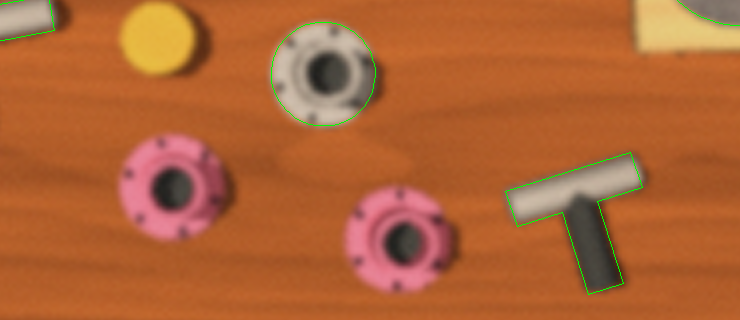

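The crop shows the grey faceplate at (323,73), with both pink ones separate at (173,188) and (400,240). Next I'll zoom in on the fits, because they differ from the networks by up to 6 mm, and check against the scene camera.

```bash
python3 - <<'E'
from fit import *
from plant import vision
Q={"rest_long":(tpoly(.150,.025,.026,-.045),.0125,[0.4378, 0.1345, 0.194]),"rest_short":(tpoly(.090,.025,.026,-.045),.0125,[0.3359, -0.3028, 0.3145]),
"plate_large":(circ(.1),.006,[0.3528, 0.309,0]),"plate_small":(circ(.072),.006,[0.4379, -0.1231,0]),
"tray_rest_long":(tpoly(.166,.041,.026,-.053),.010,[0.6267, -0.1655, -0.0579]),"tray_rest_short":(tpoly(.106,.041,.026,-.053),.010,[0.6274, 0.1505, 0.1021]),
"tray_plate_large":(circ(.116),.010,[0.5327, -0.408,0]),"tray_plate_small":(circ(.088),.010,[0.5354, 0.4017,0])}
rows=[]
for cam in ["top","scene"]:
    im=vision.snapshot(cam);k=vision.get_calibration(cam);t=[]
    for n,(poly,z,q) in Q.items():
        u,v=proj(k,[q[0],q[1],z])[0].astype(int); h=40
        c=cv2.resize(im[v-h:v+h,u-h:u+h],(200,200),interpolation=cv2.INTER_CUBIC); _,pu=render(k,poly,z,q,im.shape[:2])
        cv2.polylines(c,[((pu-[u-h,v-h]+.5)*2.5-.5).astype(int)],True,(0,255,0),1); t.append(c)
    rows+= [np.hstack(t[:4]),np.hstack(t[4:])]
cv2.imwrite("pics/zoom.png",np.vstack([rows[0],rows[1]])[:,:,::-1]);cv2.imwrite("pics/zooms.png",np.vstack(rows[2:])[:,:,::-1])
E
```

```text
(no output)
```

View pics/zoom.png

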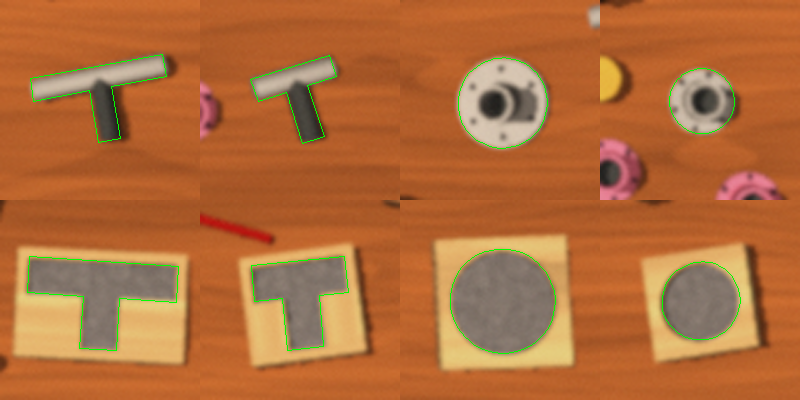

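View pics/zooms.png

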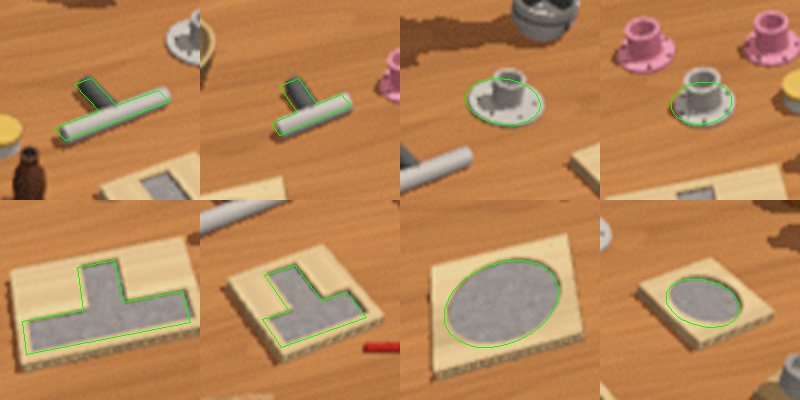

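Top fits sit within a few mm (outlines slightly right of the discs, scene outlines shifted a little). I'll refine them with closer wrist views, which matters for the 8 mm play. First, the wrist view as it stands.

```bash
cat > surv.py <<'E'
from fit import *
from plant import r,vision,telemetry
import pickle,sys
t0=telemetry.current_t()
rec=[]
# tool down, jaws along world x: q=(0,1,0,0) is x->x
for i,(x,y) in enumerate([(.42,.34),(.50,.12),(.50,-.12),(.42,-.34)]):
    r.move_to([x,y,.27],[0,1,0,0]); r.hold(.15)
    k=vision.get_calibration("wrist"); im=vision.snapshot("wrist"); rec.append((k,im))
    cv2.imwrite(f"pics/sv{i}.png",im[:,:,::-1]); print(k["position"].round(3),k["orientation"].round(3),telemetry.current_t()-t0)
pickle.dump(rec,open("surv.pkl","wb"))
a=[c[1] for c in rec]; m=np.vstack([np.hstack(a[:2]),np.hstack(a[2:])]); cv2.imwrite("pics/sv.png",cv2.resize(m,(800,600))[:,:,::-1])
E
python3 surv.py
```

```text
[0.42  0.422 0.424] [0.14  0.99  0.001 0.   ] 1.3166999999999998
[0.501 0.203 0.424] [0.14  0.99  0.001 0.   ] 2.45
[ 0.501 -0.037  0.424] [0.14  0.99  0.001 0.001] 3.6000000000000005
[ 0.422 -0.257  0.424] [0.14  0.99  0.001 0.001] 4.7333
```

View pics/sv.png

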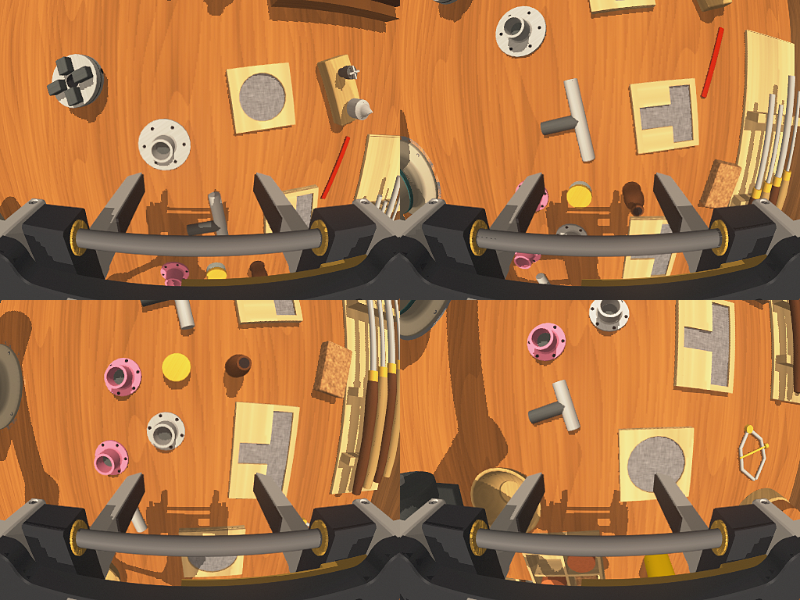

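```bash
cat > bev.py <<'E'
from fit import *
def fproj(k,P):
    q=k["orientation"]; M=R.from_quat([q[1],q[2],q[3],q[0]]).as_matrix()
    c=(np.atleast_2d(P)-k["position"])@M
    rr=np.hypot(c[:,0],c[:,1]); th=np.arctan2(rr,c[:,2]); s=k["fx"]*th/np.maximum(rr,1e-9)
    return np.c_[c[:,0]*s+k["cx"],c[:,1]*s+k["cy"]]
def bev(k,im,x0,y0,z,h=.1,n=200): # rows: +x up, cols: +y left
    g=(np.arange(n)+.5)/n*2*h-h
    X=x0-g[:,None]+0*g[None];Y=y0-g[None]+0*g[:,None]
    uv=fproj(k,np.c_[X.ravel(),Y.ravel(),np.full(n*n,z)]).astype(np.float32).reshape(n,n,2)
    return cv2.remap(im,uv[...,0],uv[...,1],cv2.INTER_LINEAR)
def toimg(P,x0,y0,h=.1,n=200): return np.c_[(y0-P[:,1]+h)/(2*h)*n-.5,(x0-P[:,0]+h)/(2*h)*n-.5]
def place(poly,p):
    c,s=np.cos(p[2]),np.sin(p[2]); return poly@np.array([[c,s],[-s,c]])+p[:2]
def edgefit(b,poly,p0,x0,y0,weightch=None):
    # maximise mean directional contrast across outline: inside colour vs outside
    lab=cv2.GaussianBlur(cv2.cvtColor(b,cv2.COLOR_RGB2HSV)[...,1].astype(np.float32),(0,0),1)
    cl=np.vstack([poly,poly[:1]]); d=np.r_[0,np.cumsum(np.hypot(*np.diff(cl,axis=0).T))]
    t=np.linspace(0,d[-1],240,endpoint=False); pts=np.c_[np.interp(t,d,cl[:,0]),np.interp(t,d,cl[:,1])]
    seg=np.searchsorted(d,t,side="right")-1; tg=np.diff(cl,axis=0)[seg]; nr=np.c_[tg[:,1],-tg[:,0]]/np.hypot(*tg.T)[:,None]
    A=.5*np.sum(cl[:-1,0]*cl[1:,1]-cl[1:,0]*cl[:-1,1]); nr*=np.sign(A)
    def samp(P):
        uv=toimg(P,x0,y0).astype(np.float32); return cv2.remap(lab,uv[:,0][None],uv[:,1][None],cv2.INTER_LINEAR)[0]
    sc=np.array([.004,.004,.05])
    def f(v,w=.003):
        p=v*sc; return -np.mean(np.clip(samp(place(pts+nr*w,p))-samp(place(pts-nr*w,p)),-20,80))
    x=np.array(p0)/sc
    for w in (.005,.003,.003):
        o=minimize(f,x,args=(w,),method="Nelder-Mead",options=dict(initial_simplex=x+np.vstack([np.zeros(3),np.eye(3)]))); x=o.x
    return o.x*sc,-o.fun
Q={"rest_long":(tpoly(.150,.025,.026,-.045),.0125,[0.4378, 0.1345, 0.194],1),"rest_short":(tpoly(.090,.025,.026,-.045),.0125,[0.3359, -0.3028, 0.3145],3),
"plate_large":(circ(.1)[:-1],.006,[0.3528, 0.309,0],0),"plate_small":(circ(.072)[:-1],.006,[0.4379, -0.1231,0],2),
"tray_rest_long":(tpoly(.166,.041,.026,-.053),.010,[0.6267, -0.1655, -0.0579],3),"tray_rest_short":(tpoly(.106,.041,.026,-.053),.010,[0.6274, 0.1505, 0.1021],1),
"tray_plate_large":(circ(.116)[:-1],.010,[0.5327, -0.408,0],3),"tray_plate_small":(circ(.088)[:-1],.010,[0.5354, 0.4017,0],0)}
E
cat > e.py <<'E'
from bev import *
import pickle,json
rec=pickle.load(open("surv.pkl","rb")); t=[];res={}
for n,(poly,z,q,i) in Q.items():
    k,im=rec[i]; zt=z
    b=bev(k,im,q[0],q[1],zt); p,s=edgefit(b,poly,q,q[0],q[1]); res[n]=p.tolist()
    print(n,p.round(4),"diff mm",((p[:2]-q[:2])*1e3).round(1),round(s,1))
    cv2.polylines(b,[np.round(toimg(place(poly,p),q[0],q[1])).astype(int)],True,(0,255,0),1); t.append(b)
json.dump(res,open("poses.json","w"))
cv2.imwrite("pics/bev.png",np.vstack([np.hstack(t[:4]),np.hstack(t[4:])])[:,:,::-1])
E
python3 e.py
```

```text
rest_long [0.4405 0.1343 0.2024] diff mm [ 2.7 -0.2] 79.9
rest_short [ 0.339  -0.3001  0.3034] diff mm [3.1 2.7] 80.0
plate_large [0.3528 0.313  0.    ] diff mm [0. 4.] 80.0
plate_small [ 0.4398 -0.1214  0.0273] diff mm [1.9 1.7] 80.0
tray_rest_long [ 0.6294 -0.1621 -0.0388] diff mm [2.7 3.4] 57.2
tray_rest_short [0.6288 0.1514 0.1491] diff mm [1.4 0.9] 64.3
tray_plate_large [ 0.5341 -0.4063  0.0769] diff mm [1.4 1.7] 54.0
tray_plate_small [0.5351 0.4034 0.0675] diff mm [-0.3  1.7] 63.6
```

View pics/bev.png

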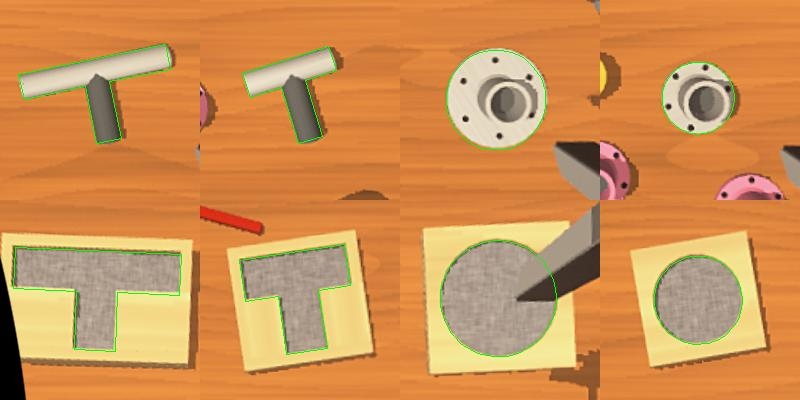

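The refined outlines match the rendered edges in all eight patches. Starting with the long rest. Its fingertips must stay about 7 mm over the underside, because the tray slot is narrower than the closed fingers.

```bash
sed -i 's/-20,80/-20,250/' bev.py; python3 e.py
cat > pp.py <<'E'
from bev import *
import json,sys
from plant import r,gripper_to,inverse_kinematics,vision,models,telemetry
P=json.load(open("poses.json"))
def q(phi): return [0,float(np.cos(phi/2)),float(np.sin(phi/2)),0]
def F(): return telemetry.current_wrist_force().round(1).tolist() if hasattr(telemetry.current_wrist_force(),"round") else telemetry.current_wrist_force()
def pick(part,dphi,tip,op,force=50,lift=.17):
    p=P[part]; phi=p[2]+dphi
    gripper_to(op) 
    r.move_to([p[0],p[1],.12],q(phi)); 
    hit=r.move_l([p[0],p[1],tip+.025],vel=.12,guard=12); print("hit",hit,F(),np.round(telemetry.current_ee_pos(),4))
    gripper_to(.0 if op<.06 else .02,force); print("opening",telemetry.current_opening())
    r.move_l([p[0],p[1],lift],vel=.12); r.hold(.1)
    print("lifted opening",telemetry.current_opening(),F(),"t",telemetry.current_t()); snap(part+"_held")
    return phi
def snap(n,c="wrist"):
    im=vision.snapshot(c); cv2.imwrite(f"pics/{n}.png",im[:,:,::-1])
def put(tray,phi,tip,op,h=.17):
    p=P[tray]
    r.move_to([p[0],p[1],h],q(phi)); r.hold(.1); print("opening",telemetry.current_opening())
    r.move_l([p[0],p[1],.010+tip+.025+.012],vel=.12)
    hit=r.move_l([p[0],p[1],.010+tip+.025+.0005],vel=.03,guard=8); print("hit",hit,F(),np.round(telemetry.current_ee_pos(),4))
    gripper_to(op); r.hold(.15)
    r.move_l([p[0],p[1],.17],vel=.15); print("t",telemetry.current_t())
E
cat > s1.py <<'E'
from pp import *
phi=pick("rest_long",np.pi/2,.007,.055)
E
python3 - <<'E'
import json,numpy as np
from plant import inverse_kinematics
P=json.load(open("poses.json"))
for a,b in (("rest_long","tray_rest_long"),("rest_short","tray_rest_short"),("plate_large","tray_plate_large"),("plate_small","tray_plate_small")):
    for s in(np.pi/2,-np.pi/2):
        for n,th in((a,P[a][2]),(b,P[b][2])):
            if "plate" in a: th=0
            f=th+s; j=inverse_kinematics([*P[n][:2],.04],[0,np.cos(f/2),np.sin(f/2),0]); print(n,round(s,1),None if j is None else np.round(j,2))
E
```

```text
rest_long [0.4406 0.1345 0.2103] diff mm [2.8 0. ] 130.3
rest_short [ 0.3389 -0.3003  0.2971] diff mm [3.  2.5] 132.5
plate_large [ 0.3548  0.3118 -0.0022] diff mm [2.  2.8] 145.3
plate_small [ 0.4404 -0.121   0.0053] diff mm [2.5 2.1] 138.7
tray_rest_long [ 0.6294 -0.1621 -0.0393] diff mm [2.7 3.4] 57.2
tray_rest_short [0.6288 0.1514 0.1491] diff mm [1.4 0.9] 64.3
tray_plate_large [ 0.5341 -0.4063  0.0774] diff mm [1.4 1.7] 54.0
tray_plate_small [0.5351 0.4033 0.0641] diff mm [-0.3  1.6] 63.6
rest_long 1.6 [ 0.15  0.31  2.02 -0.    0.82 -1.64]
tray_rest_long 1.6 [-0.36  0.53  1.59 -0.    1.01 -1.89]
rest_long -1.6 [ 0.15  0.31  2.02 -0.    0.82  1.51]
tray_rest_long -1.6 [-0.36  0.53  1.59 -0.    1.01  1.25]
rest_short 1.6 None
tray_rest_short 1.6 [ 0.13  0.53  1.6  -0.    1.01 -1.59]
rest_short -1.6 [-0.88  0.3   2.03 -0.    0.81  0.39]
tray_rest_short -1.6 [ 0.13  0.53  1.6  -0.    1.01  1.55]
plate_large 1.6 [ 0.57  0.32  1.99 -0.    0.83 -1.  ]
tray_plate_large 1.6 [-0.75  0.56  1.54 -0.    1.04 -2.32]
plate_large -1.6 [ 0.57  0.32  1.99 -0.    0.83  2.14]
tray_plate_large -1.6 [-0.75  0.56  1.54 -0.    1.04  0.82]
plate_small 1.6 [-0.42  0.3   2.03 -0.    0.81 -1.99]
tray_plate_small 1.6 [ 0.54  0.56  1.54 -0.    1.04 -1.03]
plate_small -1.6 [-0.42  0.3   2.03 -0.    0.81  1.15]
tray_plate_small -1.6 [ 0.54  0.56  1.54 -0.    1.04  2.11]
```

```bash
python3 s1.py
```

```text
hit False [1.0, -0.0, -0.1] [0.4413 0.1344 0.0324]
opening 0.023930748455430945
lifted opening 0.023971530109318566 [1.0, 0.7, -5.6] t 11.4917
```

View pics/rest_long_held.png

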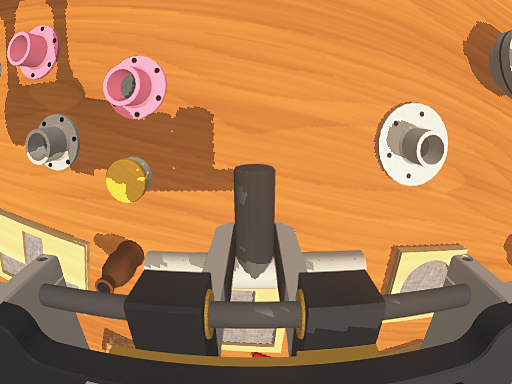

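The long rest is held square: post at pixel (254,210), bar spanning x 145–365. Placing it.

```bash
python3 - <<'E'
from pp import *
put("tray_rest_long",P["tray_rest_long"][2]+np.pi/2,.007,.045)
phi=None
snap("t1","top"); snap("w1"); snap("s1","scene")
a=cv2.imread("pics/s1.png")[190:310,130:300];cv2.imwrite("pics/s1c.png",cv2.resize(a,None,fx=4,fy=4))
E
```

```text
opening 0.023880080414756956
hit False [0.2, 0.8, -3.8] [ 0.6293 -0.1621  0.0425]
t 16.3083
```

View pics/s1c.png

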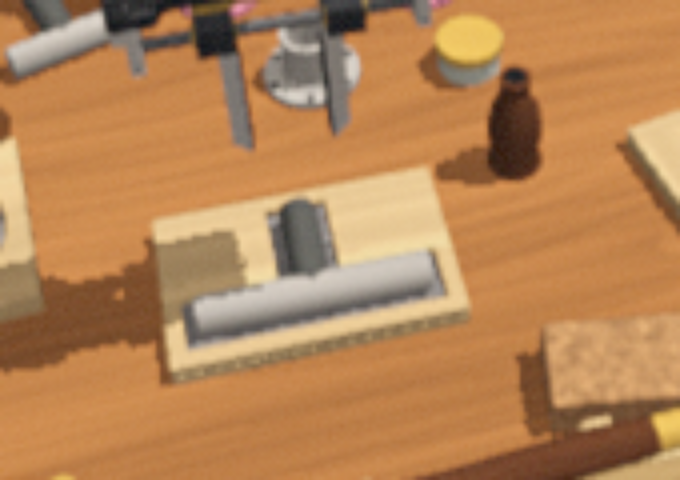

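View pics/w1.png

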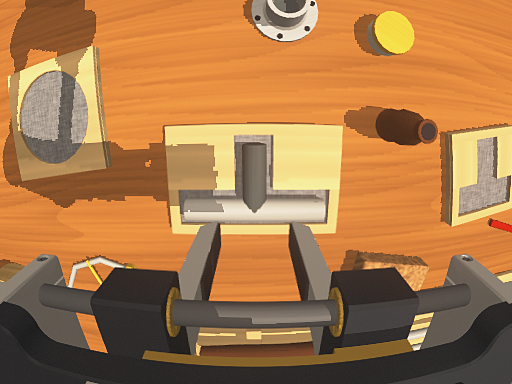

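The long rest is seated in both slots (wrist pixel (255,190)). Next, the short rest.

```bash
python3 - <<'E'
from pp import *
pick("rest_short",-np.pi/2,.007,.055)
put("tray_rest_short",P["tray_rest_short"][2]-np.pi/2,.007,.045)
snap("w2"); snap("s2","scene")
a=cv2.imread("pics/s2.png")[190:300,260:400];cv2.imwrite("pics/s2c.png",cv2.resize(a,None,fx=4,fy=4))
a=np.hstack([cv2.imread("pics/rest_short_held.png"),cv2.imread("pics/w2.png")]);cv2.imwrite("pics/w2c.png",cv2.resize(a,(800,300)))
E
```

```text
hit False [0.1, -0.4, -1.2] [ 0.3394 -0.3007  0.0324]
opening 0.023962878461129475
lifted opening 0.023676818824046503 [0.3, -0.7, -4.3] t 21.7083
opening 0.02400593380770508
hit False [-0.1, 1.0, -3.7] [0.6286 0.1513 0.0424]
t 27.1417
```

View pics/s2c.png

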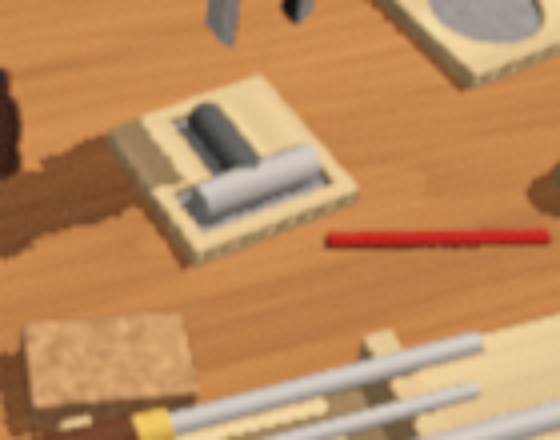

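View pics/w2c.png

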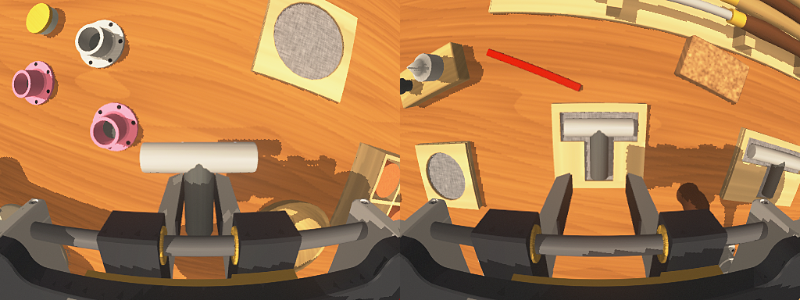

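Short rest seated too (w2 pixel (600,145)). Next, the large faceplate.

```bash
python3 - <<'E'
from pp import *
P["plate_large"][2]=0
pick("plate_large",0,.014,.075)
put("tray_plate_large",0,.014,.062)
snap("w3"); snap("s3","scene")
a=cv2.imread("pics/s3.png")[190:300,60:200];cv2.imwrite("pics/s3c.png",cv2.resize(a,None,fx=4,fy=4))
a=np.hstack([cv2.imread("pics/plate_large_held.png"),cv2.imread("pics/w3.png")]);cv2.imwrite("pics/w3c.png",cv2.resize(a,(800,300)))
E
```

```text
hit False [-0.3, -0.0, -0.2] [0.3556 0.312  0.0393]
opening 0.041125759056590626
lifted opening 0.041087063537333025 [-0.6, 0.1, -5.1] t 31.9083
opening 0.04113269812497664
hit False [-0.1, -0.1, -4.4] [ 0.534  -0.4062  0.0494]
t 37.9
```

View pics/s3c.png

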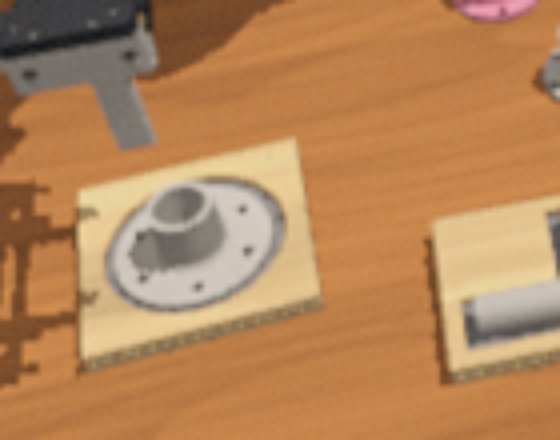

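View pics/w3c.png

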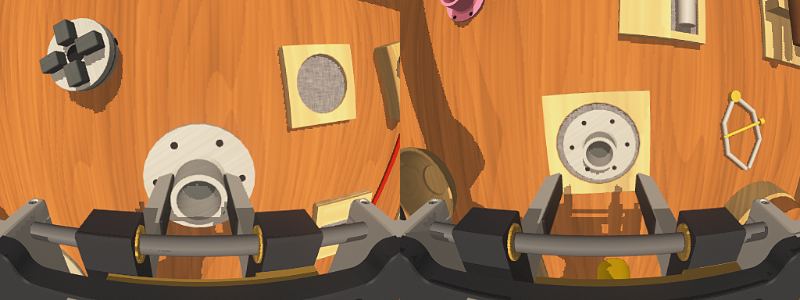

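The large plate is seated, with felt showing all round. Last part: the grey steel small plate at (0.440,-0.121), the one confirmed earlier, not the pink ones.

```bash
python3 - <<'E'
from pp import *
P["plate_small"][2]=0
pick("plate_small",0,.014,.075)
put("tray_plate_small",0,.014,.062)
snap("w4"); snap("s4","scene"); r.move_to([.30,.35,.30],q(0)); snap("t4","top")
a=cv2.imread("pics/s4.png")[160:250,310:420];cv2.imwrite("pics/s4c.png",cv2.resize(a,None,fx=4,fy=4))
a=np.hstack([cv2.imread("pics/plate_small_held.png"),cv2.imread("pics/w4.png")]);cv2.imwrite("pics/w4c.png",cv2.resize(a,(800,300)))
a=cv2.imread("pics/t4.png")[80:300,60:470];cv2.imwrite("pics/t4c.png",cv2.resize(a,(800,429),interpolation=cv2.INTER_CUBIC))
for n in("vase_mid","wax_tin_mid"): print(n,[np.round(d["at"],3).tolist() for d in models.mark_of(n,"top")])
E
```

```text
hit False [0.4, -0.4, -0.3] [ 0.441  -0.1215  0.0393]
opening 0.041210216938059985
lifted opening 0.04141304630978195 [-0.8, -0.4, -2.9] t 42.4
opening 0.04147705146620068
hit False [0.2, 0.0, -3.3] [0.535  0.4033 0.0493]
t 47.7
vase_mid [[0.464, -0.005, 0.016], [0.572, -0.005, 0.045]]
wax_tin_mid [[0.465, -0.007, 0.016]]
```

View pics/t4c.png

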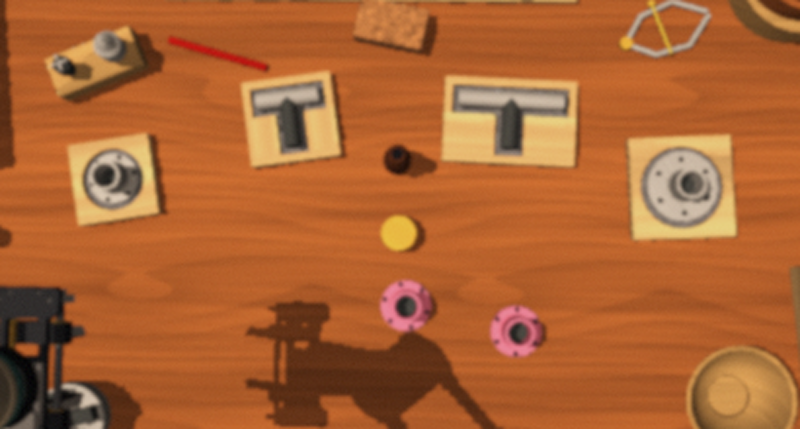

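View pics/w4c.png

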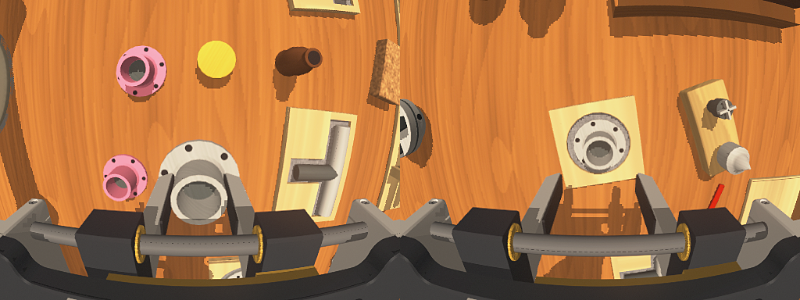

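View pics/s4c.png

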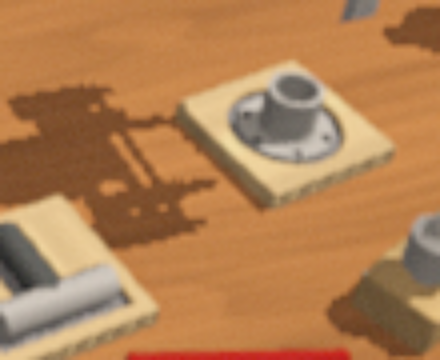

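All four parts show seated in the final pictures, the vase and tin are unmoved, and the gripper is clear at z = 0.30. Handing in.

```bash
python3 - <<'E'
from plant import r,telemetry
print(telemetry.current_t(),telemetry.current_wrist_force(),telemetry.current_ee_pos())
r.sign_off()
E
```

```text
49.0167 [ 0.1296006   0.82731352 -0.21216574] [0.30100362 0.35021977 0.29889769]
the job is handed in; nothing more can be done
```

All four accessories are in their fitted trays, and I handed the job in at about 49 s. I placed them in the order long rest, short rest, large faceplate, small faceplate, using the grey steel small faceplate and leaving both pink look-alikes alone.

**Seating:** The last pictures show both rests lying in their bar and post slots. Both faceplates are hub up and centred, with felt showing all round. I judged the seating from the pictures only: no descent met enough force to trip the contact guard, because each part was released about 0.5 mm above the felt.

**Vase and tin:** Both stand where they were. The network puts each within about 4 mm of its first reading, which is its own accuracy. It also reported a false vase at the tin's position.

**Disagreement along the way:** My first outline fits from the top camera were up to about 6 mm off the networks' positions. I used refined fits from closer wrist-camera views instead, and every part went in at the first try.

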